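# Cock the belt tensioner back onto its catch

## Task

The drive belt of this embroidery machine's drive unit is off for a change. Swing the sprung tensioner arm back by its black handle until the yellow catch has clicked in behind the second, tall pin, without forcing the arm hard against the brass stop screw; ease it back onto the catch without letting it fly, and let go with the pointer standing in the green of the scale. Then swing the red locking lever fully home behind the catch, and leave the other things on the bench alone.

Things in the scene. Friction and masses are not known exactly. Their poses are not given: they have to be found in the camera images.
- drive_unit: Fixed drive unit: grey plate on rubber feet, top face 50 mm above the bench. Origin: on the tensioner's pivot axis at bench height, z up. In its frame (x, y, mm): plate from (-165, -140) to (125, 200); white scale around (8, 171), 54 high; large belt pulley at (80, 28), radius 37, 76 high; white idler roller on the arm, 89 high; catch plate on the -x side.
- tensioner (a joint): Turn of the sprung tensioner arm about the pivot axis, rad: 0 = at rest, grows clockwise seen from above (handle moves towards the drive unit's +x). At value q the handle lies in direction 108 deg - q from the drive unit's +x, turning towards +y. The spring pushes it back to 0: at the handle about 2.8 N at 0, 8.6 N at 0.62. Let go off the catch, it flies back hard.
- handle_mid (a point): Middle of the tensioner's black upright handle: round post of 16 mm diameter, 140 mm from the pivot axis, from 66 to 115 mm above the bench; this point is 95 mm above the bench. Free all round above 75 mm height.
- pointer_tip (a point): Tip of the orange pointer on the end of the arm, 176 mm from the pivot axis, 60 mm above the bench, over the scale. Scale: a tick every 0.05 rad, from 0 at the rest position; green zone from 0.51 to 0.74 rad, red beyond.
- pivot (a point): Pivot axis of the tensioner arm, at the top face of the chassis plate (50 mm above the bench).
- handle: The black handle of the tensioner arm (see handle_mid); its origin lies on the pivot axis at bench height, turning with the arm.
- stop_screw: Brass stop screw, 9 mm thick, in a steel bracket on the catch plate, bracket top 86 mm above the bench. The tall second pin meets it about 0.036 rad (5 mm at the handle) past the rest angle on the catch. It must not be loaded hard: at most about 8 N at the handle beyond the spring's own force. Origin: on the plate under the catch's face, 78 mm from the pivot.
- catch_face (a point): Face of the yellow spring catch (50 mm long pawl) when dropped in, 78 mm from the pivot on its -x side, 65 mm above the bench. It works by itself and holds two pins in turn: arm resting at about 0.40, then 0.62 rad, both up to 0.08 more or less (its plate is adjustable in y). It clicks about 0.018 rad (2.5 mm at the handle) past the rest angle; the arm cannot go back over a pin.
- lock_lever (a joint): Red locking lever on the catch plate, rad: 0 = fully home (its nose stands behind the catch, which then cannot lift), 1.3 = fully open; grows counter-clockwise seen from above. It starts open, stays where it is left, moves with about 1.5 N at its post and has a firm end at 0.
- lock_post (a point): Grip point of the red upright post on the locking lever: 12 mm diameter, from 62 to 118 mm above the bench, this point 105 mm above the bench, 45 mm from the lever's axis. Fingertips should stay above 90 mm here.
- lock_pivot (a point): Upright axis of the locking lever, at the height of lock_post. From here the post lies in the drive unit's +y direction when the lever is home, turned counter-clockwise from that by the joint value.
- thread_cone: Bystander: red thread cone, 58 mm wide, 100 mm tall, standing on the bench; origin at its foot.
- oil_bottle: Bystander: white oil bottle with red cap, 38 mm wide, 105 mm tall, standing on the bench; origin at its foot.
- bobbin_jar: Bystander: blue jar with black lid, 52 mm wide, 55 mm tall, standing on the bench; origin at its foot.
- screwdriver: Bystander: screwdriver 190 mm long lying on the bench; origin under its middle.

How it is judged:
On the way, in this order (a step that is already met when the one before it is completed fails the run):
1. the tensioner arm rests by itself on the catch at the second pin, pointer in the green, with no hand on the handle (value of joint tensioner between 0.51 and 0.74 rad and contact force between handle and anything else below 0.2 N and velocity of joint tensioner above -0.1 rad/s), for 0.3 s.
2. the locking lever is swung home behind the catch (value of joint lock_lever below 0.1 rad and value of joint tensioner above 0.51 rad), for 0.2 s.
At the end, for the whole second after the job is handed in: The tensioner arm rests on the catch at the second pin with the pointer in the green (joint 0.51 to 0.74 rad), the locking lever is home (within 0.1 rad of its end), everything at rest and let go (all of step 2 and value of joint tensioner below 0.74 rad and velocity of joint tensioner above -0.1 rad/s); the robot touches nothing.
It fails at once if the stop screw is loaded with more than 15 N (8.4 N at the handle beyond the spring's force) (contact force between stop_screw and anything else above 15 N).
It fails at once if the tensioner arm flies back (faster than 2 rad/s, 0.28 m/s at the handle) (velocity of joint tensioner below -2 rad/s).
It fails at once if a bystander is moved by more than 30 mm (distance of any of thread_cone, oil_bottle, bobbin_jar, screwdriver from where it was at the start of the episode above 0.03 m).
It also fails if it takes over 72 s, if anything falls off the work surface, if the arm or the gripper's body presses on something with over 40 N, if the wrist force passes 120 N, or if a joint passes its speed limit or range.

## Robot

A 6-joint arm with a two-finger parallel gripper is mounted at the origin on the work surface. World frame = base frame: x ahead of the robot, y to its left, z up, the work surface at z = 0. Lengths are in m, angles in rad, forces in N, time in s.
With the tool pointing down it reaches from about 0.275 to 0.825 m from the base axis. Payload 5.2 kg.
Tool frame: the origin (TCP) lies between the finger pads; the fingertips stand ctrl.tips_ahead ahead of it and the grasp point (between the pads) lies 6 mm ahead of it (ctrl.tips_ahead is the distance from the TCP to the fingertips, in m); z points along the fingers, y is the line along which they close (so a half turn about z gives the same grasp; the last joint's range is limited). The gripper opens to 93 mm and grips with 3 to 60 N. Pads are 15 mm wide; open, the fingers measure 128 mm over their backs; the gripper's body (75 mm by 188 mm) begins 65 mm behind the grasp point.
Start: joints at [-1.362, 0.259, 1.535, -0, 1.348, -0.203], TCP at [0.22, -0.504, 0.244] pointing down, gripper open.
Joint ranges: [-3.14, 3.14], [-0.91, 2.08], [0.19, 2.58], [-1.22, 4.36], [0.22, 2.71], [-3.12, 3.12]. Speed limits (rad/s): [2.57, 2.57, 3.14, 3.14, 3.14, 3.14].

## Interface

Orientations are given as a unit quaternion [x, y, z, w].
In Python, from plant import ctrl gives the robot as it stands. The module is installed in compiled form; this text tells all that it offers.
- The arm moves only by the tool arm_command, never from a script. Its argument "steps" is a list that holds one entry, the list of rows, each a list of 6 numbers: the shift along the tool's x, y, z scaled (see below), then the turn, a rotation vector about the tool's x, y, z scaled (see below). A call has exactly 8 rows; each row shifts and turns the commanded pose from where the row before left it, along the tool's axes as they then stand; what a row does not reach is not made up. The controller multiplies each number of a shift by 0.4 m and each number of a turn by 10 degrees. A row lasts 1/8 s, in which the tool goes at most 62.5 mm and 10.7 degrees, less where a joint would pass 70% of its speed; a pose out of reach is approached as far as the arm can. A call with a number of a shift or a turn outside -1 to 1 is refused whole. A call with a gripper value outside its range is refused whole. "fingers" is the opening, from 0 (shut) to 1 (fully open), set as the call begins (left out, the last holds). The fingers move at their own pace and stop on an object; "grip_force" is the grip in N (left out, the last holds). Time passes only in rows, so rows that do not move let the fingers close, or fill a call up. It gives the time, the measured TCP pose, the force, the opening and the grip force at its end, in the units of the state.
- ctrl.get_obs(): the state, without advancing time (a new reading comes with each control period).
- ctrl.grab_frame(name): name is "side" or "top"; returns a dict with "frame" (480x640x3 uint8, red, green, blue), "intrinsics" (3x3 intrinsics, pixels), "R" (3x3) and "t" (3): a world point X has camera coordinates R X + t. Camera axes: x right, y down, z forward; pixel columns grow to the right and rows downward; lengths in m; the calibration is good to about 2 mm. A picture is of the moment at which its call begins. There is no depth.
- ctrl.close_job(): hands the job in; it is judged then, once.
The state is a dict: "clock": time; "joint_pos": joint angles; "qd": joint speeds; "tau": joint torques, N m; "eef_pos": TCP position; "tcp_rot": TCP orientation; "force": force on the tool from outside, world axes, zero at the start; "wrist_torque": the same for the moment, N m; "grip_width": opening from 0.0 (shut) to 1.0 (fully open); "finger_force": force on a finger pad.
Only numpy, scipy, OpenCV 4.12 (cv2) and the standard library are available. Lean on these libraries where they do the work, as an engineer would, in place of code of your own. Each camera call takes 0.05 s, during which the arm holds its last target. There are 200 camera calls.

## Working session

There is one attempt and no reset: what is moved stays moved. The work goes in short steps, Python scripts to look and compute and a tool call to move; the robot and the scene stay as the last step left them, time stands still between calls to the robot, and variables do not carry over. Pictures are saved under pics/ and viewed, at most 11 in all, crops included, and the job is handed in when it is done.

Besides the shell and the picture viewer there is one more tool, called after "Emit:" in YAML: its name, and indented under it one key for each argument. arm_command: Moves the arm, as the interface text tells. Its arguments: {"type":"object","properties":{"steps":{"type":"array","items":{"type":"array","items":{"type":"array","items":{"type":"number"}}}},"fingers":{"type":"number"},"grip_force":{"type":"number"}},"required":["steps"]}

```bash
mkdir -p pics; python3 - <<'E'
from plant import ctrl
import cv2,pickle
o=ctrl.get_obs(); print(o, ctrl.tips_ahead)
for n in("top","side"):
    f=ctrl.grab_frame(n); cv2.imwrite(f"pics/{n}0.png",f["frame"][:,:,::-1]); pickle.dump(f,open(f"{n}0.pkl","wb"))
    print(n,f["intrinsics"],f["R"],f["t"])
E
```

```text
{'clock': 0.0, 'joint_pos': array([-1.36182056e+00,  2.59347725e-01,  1.53605982e+00, -9.59705202e-06,
        1.34798363e+00, -2.02813089e-01]), 'qd': array([ 0.00078838,  0.00153885, -0.0005404 ,  0.00025012,  0.00064366,
        0.00167131]), 'tau': array([ 1.17501426e-03, -4.37311149e+01, -2.84001678e+01,  7.17901136e-02,
        4.13157418e-02, -1.24394714e-04]), 'eef_pos': array([ 0.22004555, -0.50353028,  0.24282445]), 'tcp_rot': array([ 9.78877903e-01,  2.04443740e-01, -7.44985044e-06, -8.99241336e-04]), 'force': array([ 0.1696806 , -0.17279125,  0.52968241]), 'wrist_torque': array([ 0.0063694 ,  0.02858226, -0.01016083]), 'finger_force': 0.0, 'grip_width': 0.9988545001791906} 0.025
top [[450.6613857    0.         329.03651309]
 [  0.         450.6613857  237.31721849]
 [  0.           0.           1.        ]] [[ 6.24001963e-04 -9.99999805e-01  1.91016036e-05]
 [-9.98588521e-01 -6.24135788e-04 -5.31090995e-02]
 [ 5.31091011e-02  1.40655403e-05 -9.98588716e-01]] [-0.01893744  0.56192894  0.84192982]
side [[513.10575342   0.         323.68595909]
 [  0.         513.10575342 240.2690715 ]
 [  0.           0.           1.        ]] [[-0.99953606 -0.02904493  0.00916875]
 [-0.02255002  0.50334709 -0.86379002]
 [ 0.02047366 -0.86359603 -0.50376853]] [0.55167146 0.10461834 1.06511155]
```

View pics/top0.png

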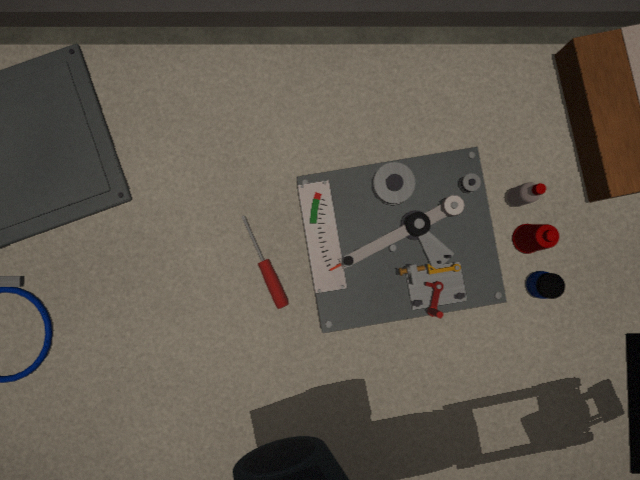

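View pics/side0.png

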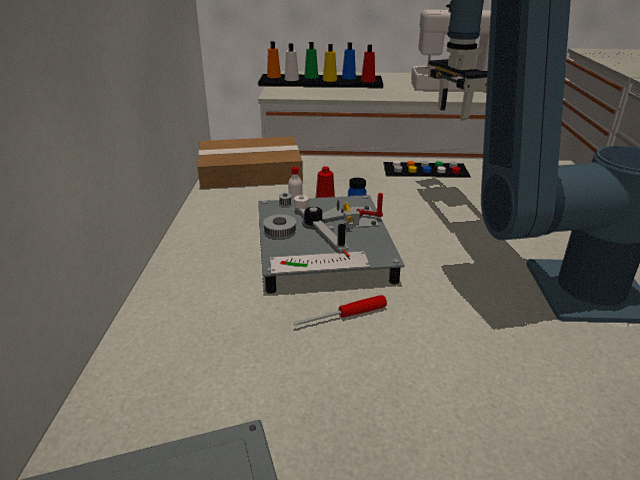

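The top view shows the plate with corners near (298,178), (477,148), (505,302) and (322,332). The handle cap is at about (348,261) and the pivot hub at (418,224). The red post is near (435,314), with its lever axis near (438,286). The side view shows the handle near (341,235) and the red post near (380,203).

```bash
cat > h.py <<'E'
import numpy as np,cv2,pickle
def ray(f,uv):
    d=f["R"].T@np.linalg.solve(f["intrinsics"],[uv[0],uv[1],1.]); return -f["R"].T@f["t"],d
def onz(f,uv,z):
    c,d=ray(f,uv); return c+d*(z-c[2])/d[2]
def proj(f,X):
    p=f["intrinsics"]@(f["R"]@np.asarray(X)+f["t"]); return p[:2]/p[2]
def rigid(A,B): # 2D B=R A+t
    a,b=A.mean(0),B.mean(0); U,S,V=np.linalg.svd((A-a).T@(B-b)); R=V.T@np.diag([1,np.linalg.det(V.T@U.T)])@U.T
    return R,b-R@a
E
python3 - <<'E'
from h import *
t=pickle.load(open("top0.pkl","rb"));s=pickle.load(open("side0.pkl","rb"))
im=t["frame"].astype(int)
# plate: bluish grey vs warm bench
m=((im[:,:,2]-im[:,:,0]>=0)&(im.sum(2)>150)).astype(np.uint8); m[:,:285]=0;m[:,515:]=0;m[:135]=0;m[345:]=0
m=cv2.morphologyEx(m,cv2.MORPH_CLOSE,np.ones((25,25)));m=cv2.morphologyEx(m,cv2.MORPH_OPEN,np.ones((9,9)))
c=max(cv2.findContours(m,0,2)[0],key=cv2.contourArea)
q=cv2.approxPolyDP(c,12,True)[:,0];print(q)
q=q.astype(float)
if len(q)==4:
    B=np.array([onz(t,p,.05)[:2] for p in q]); 
    ex=[q[np.argmin(np.hypot(*(q-e).T))] for e in [(298,178),(477,148),(505,302),(322,332)]]
else: ex=[(298,178),(477,148),(505,302),(322,332)]
B=np.array([onz(t,p,.05)[:2] for p in ex]); A=np.array([(125,200),(125,-140),(-165,-140),(-165,200)])/1000.
R,o=rigid(A,B);print("yaw",np.degrees(np.arctan2(R[1,0],R[0,0])),"o",o,"res mm",1e3*(A@R.T+o-B))
for n,f,x0,y0,w,h,k in(("top",t,290,140,220,200,3.6),("side",s,250,170,160,110,5)):
    cr=cv2.resize(f["frame"][y0:y0+h,x0:x0+w],None,fx=k,fy=k,interpolation=cv2.INTER_CUBIC)[:600,:800]
    cv2.imwrite(f"pics/{n}crop0.png",cr[:,:,::-1])
E
```

```text
[[476 151]
 [413 159]
 [413 199]
 [386 198]
 [386 164]
 [320 179]
 [311 221]
 [338 221]
 [350 249]
 [334 324]
 [403 309]
 [403 265]
 [423 239]
 [396 238]
 [401 212]
 [429 212]
 [465 287]
 [494 291]]
yaw 9.316712049978268 o [ 0.58117785 -0.17531124] res mm [[ 3.03408973  3.81438117]
 [ 2.11624339 -2.06833161]
 [-2.03868687 -3.08935423]
 [-3.11164625  1.34330467]]
```

View pics/topcrop0.png

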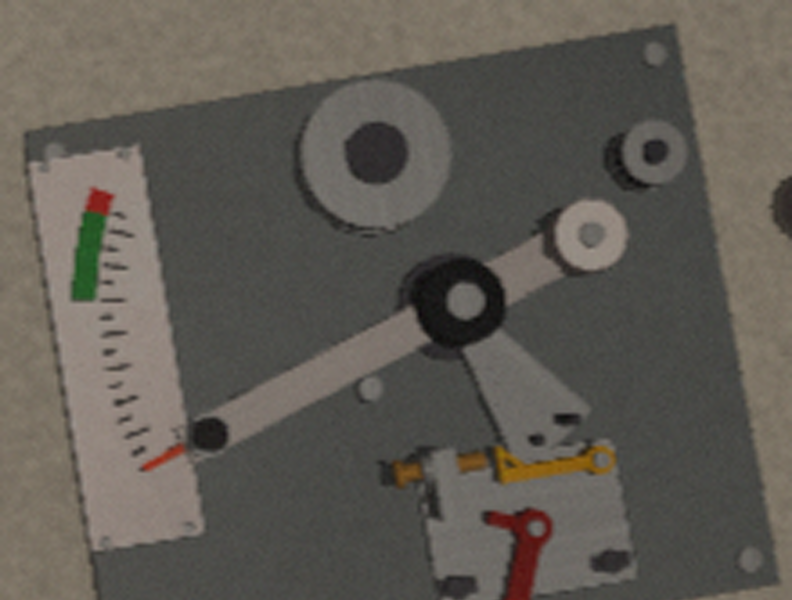

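View pics/sidecrop0.png

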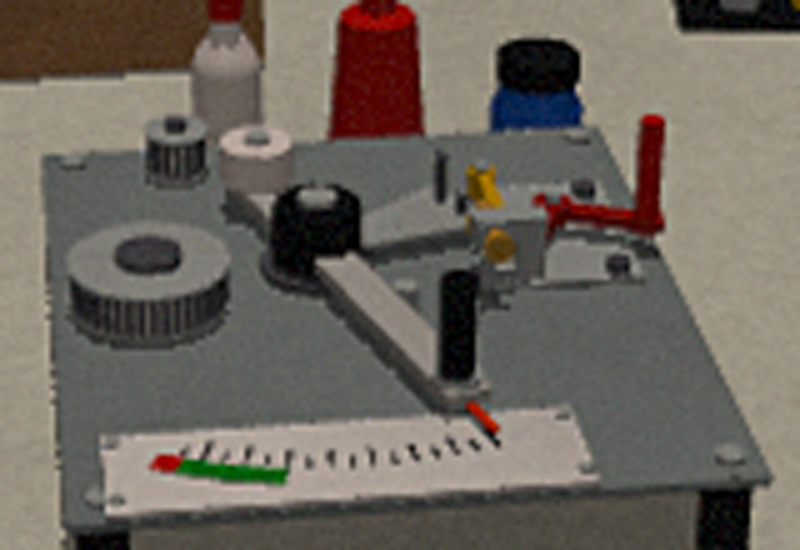

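```bash
cat >> h.py <<'E'
def tri(f1,p1,f2,p2):
    c1,d1=ray(f1,p1);c2,d2=ray(f2,p2); M=np.stack([d1,-d2],1); k=np.linalg.lstsq(M,c2-c1,rcond=None)[0]
    a,b=c1+k[0]*d1,c2+k[1]*d2; return (a+b)/2,1e3*np.linalg.norm(a-b)
E
python3 - <<'E'
from h import *
t=pickle.load(open("top0.pkl","rb"));s=pickle.load(open("side0.pkl","rb"))
ex=[(296.9,176.1,.05,125,200),(477.5,146.9,.05,125,-140),(506.1,301.9,.05,-165,-140),(322,332.5,.05,-165,200),(394.4,182.5,.076,80,28),(348.05,260.6,.115,140*np.cos(np.radians(108)),140*np.sin(np.radians(108)))]
B=np.array([onz(t,p[:2],p[2])[:2] for p in ex]);A=np.array([p[3:] for p in ex])/1e3
R,o=rigid(A,B);y=np.arctan2(R[1,0],R[0,0]);print("yaw",np.degrees(y),"o",o);print((1e3*(A@R.T+o-B)).round(1))
H,e=tri(t,(348,260.6),s,(341.8,225));print("handle top",H,e)
im=s["frame"].astype(int);m=((im[:,:,0]>70)&(im[:,:,0]>2.2*im[:,:,1])).astype(np.uint8)
ys,xs=np.where(m[185:225,370:395]);print("post side: top row",ys.min()+185,"col",xs[ys<15].mean()+370, "rows",ys.max()+185)
im=t["frame"].astype(int);m=((im[:,:,0]>60)&(im[:,:,0]>2.2*im[:,:,1]))
print(np.array2string(m[278:322,425:450].astype(int),separator='').replace(',',''))
E
```

```text
yaw 9.348452628595897 o [ 0.58224598 -0.17536951]
[[ 0.5  1.8]
 [ 1.2 -1.1]
 [-1.1 -1.2]
 [-1.2  1.2]
 [ 0.3 -0.1]
 [ 0.3 -0.6]]
handle top [ 0.5172791  -0.05036567  0.11483839] 0.6405211897936238
post side: top row 193 col 380.1034482758621 rows 215
[[000...000]
 [000...000]
 [000...000]
 ...
 [000...000]
 [000...000]
 [000...000]]
```

```bash
cat >> h.py <<'E'
from scipy.spatial.transform import Rotation as Ro
O=np.array([.5822,-.1754]);YAW=np.radians(9.35)
def W(x,y): c,s=np.cos(YAW),np.sin(YAW); return O+np.array([c*x-s*y,s*x+c*y])/1e3
def pose(x,y,z,yawdeg): # tool down, tool x at yaw
    return np.array([x,y,z]),Ro.from_euler('z',yawdeg,degrees=True)*Ro.from_rotvec([np.pi,0,0])
def cur(o): return np.array(o["eef_pos"]),Ro.from_quat(o["tcp_rot"])
def plan(p0,p1,n,d=3):
    P,R=p0;dr=(R.inv()*p1[1]).as_rotvec()/n;dp=(p1[0]-P)/n;rows=[]
    for i in range(n):
        rows.append(np.r_[R.inv().apply(dp)/.4,np.degrees(dr)/10].round(d).tolist()); R=R*Ro.from_rotvec(dr)
    return rows
E
python3 - <<'E'
from h import *
from plant import ctrl
a=cur(ctrl.get_obs()); b=pose(.5179,-.0510,.20,117.35)
r=plan(a,b,16,2); print(r[:8]);print(r[8:])
E
```

```text
[[0.07, -0.05, 0.01, -0.0, -0.0, -0.59], [0.08, -0.04, 0.01, -0.0, -0.0, -0.59], [0.08, -0.03, 0.01, -0.0, -0.0, -0.59], [0.08, -0.02, 0.01, -0.0, -0.0, -0.59], [0.08, -0.01, 0.01, -0.0, -0.0, -0.59], [0.08, -0.01, 0.01, -0.0, -0.0, -0.59], [0.08, 0.0, 0.01, -0.0, -0.0, -0.59], [0.08, 0.01, 0.01, -0.0, -0.0, -0.59]]
[[0.08, 0.02, 0.01, -0.0, -0.0, -0.59], [0.08, 0.03, 0.01, -0.0, -0.0, -0.59], [0.08, 0.04, 0.01, -0.0, -0.0, -0.59], [0.07, 0.04, 0.01, -0.0, -0.0, -0.59], [0.07, 0.05, 0.01, -0.0, -0.0, -0.59], [0.06, 0.06, 0.01, -0.0, -0.0, -0.59], [0.06, 0.06, 0.01, -0.0, -0.0, -0.59], [0.05, 0.07, 0.01, -0.0, -0.0, -0.59]]
```

Emit:
arm_command:
  steps:
    - [[0.07,-0.05,0.01,0,0,-0.59],[0.08,-0.04,0.01,0,0,-0.59],[0.08,-0.03,0.01,0,0,-0.59],[0.08,-0.02,0.01,0,0,-0.59],[0.08,-0.01,0.01,0,0,-0.59],[0.08,-0.01,0.01,0,0,-0.59],[0.08,0,0.01,0,0,-0.59],[0.08,0.01,0.01,0,0,-0.59]]
  fingers: 0.5

```text
clock: 1.1
eef_pos: [0.3645, -0.2793, 0.2112]
tcp_rot: [0.814, 0.581, 0.0, -0.0]
force: [-0.2, -0.9, 0.3]
grip_width: 0.502
finger_force: 0.0
```

Emit:
arm_command:
  steps:
    - [[0.08,0.02,0.01,0,0,-0.59],[0.08,0.03,0.01,0,0,-0.59],[0.08,0.04,0.01,0,0,-0.59],[0.07,0.04,0.01,0,0,-0.59],[0.07,0.05,0.01,0,0,-0.59],[0.06,0.06,0.01,0,0,-0.59],[0.06,0.06,0.01,0,0,-0.59],[0.05,0.07,0.01,0,0,-0.59]]

```text
clock: 2.1
eef_pos: [0.5101, -0.05, 0.1792]
tcp_rot: [0.514, 0.858, -0.0, -0.0]
force: [0.3, 0.4, 0.5]
grip_width: 0.502
finger_force: 0.0
```

```bash
python3 - <<'E'
from h import *
from plant import ctrl
o=ctrl.get_obs();a=cur(o);print(o["clock"],o["eef_pos"],o["force"],o["grip_width"],o["joint_pos"]); b=pose(.5179,-.0510,.106,117.35)
print(plan(a,b,6))
E
```

```text
2.1 [ 0.51009978 -0.04997377  0.1791888 ] [0.25942893 0.35149342 0.4553296 ] 0.5024355400439143 [-3.15510594e-01  2.46556122e-01  1.71772485e+00 -6.97543631e-05
  1.17810847e+00 -8.07473305e-01]
[[-0.002, 0.003, 0.03, -0.001, -0.001, 0.014], [-0.002, 0.003, 0.03, -0.001, -0.001, 0.014], [-0.002, 0.003, 0.03, -0.001, -0.001, 0.014], [-0.002, 0.003, 0.03, -0.001, -0.001, 0.014], [-0.002, 0.003, 0.03, -0.001, -0.001, 0.014], [-0.002, 0.003, 0.03, -0.001, -0.001, 0.014]]
```

Emit:
arm_command:
  steps:
    - [[-0.006,0.009,0,0,0,0.04],[-0.006,0.009,0,0,0,0.04],[0,0,0.035,0,0,0],[0,0,0.035,0,0,0],[0,0,0.035,0,0,0],[0,0,0.04,0,0,0],[0,0,0.035,0,0,0],[0,0,0,0,0,0]]

```text
clock: 3.1
eef_pos: [0.5176, -0.0517, 0.1062]
tcp_rot: [0.521, 0.854, -0.0, -0.001]
force: [-0.0, 0.4, -0.4]
grip_width: 0.499
finger_force: 0.0
```

```bash
cat >> h.py <<'E'
def rep(ctrl):
    o=ctrl.get_obs();p=o["eef_pos"];R=Ro.from_quat(o["tcp_rot"]);x=R.apply([1,0,0])
    v=np.array(p[:2])-O;yaw=np.degrees(np.arctan2(x[1],x[0]));a=np.arctan2(v[1],v[0])
    u=v/np.linalg.norm(v);tan=np.array([u[1],-u[0]]);F=np.array(o["force"])
    print("t",o["clock"],"p",np.round(p,4),"r %.4f q %.4f"%(np.linalg.norm(v),np.radians(117.35)-a),"yaw %.2f"%yaw,"Ftan %.2f Frad %.2f Fz %.2f"%(F[:2]@tan,F[:2]@u,F[2]),"grip",o["grip_width"],o["finger_force"]); return o
E
python3 - <<'E'
from h import *
from plant import ctrl
o=rep(ctrl)
f=ctrl.grab_frame("side"); k=cv2.resize(f["frame"][150:280,250:430],None,fx=4.4,fy=4.4,interpolation=2)[:,:,::-1]; cv2.imwrite("pics/s1.png",k)
E
```

```text
t 3.1 p [ 0.5176 -0.0517  0.1062] r 0.1395 q -0.0038 yaw 117.19 Ftan 0.17 Frad 0.42 Fz -0.40 grip 0.498526543876581 0.0
```

View pics/s1.png

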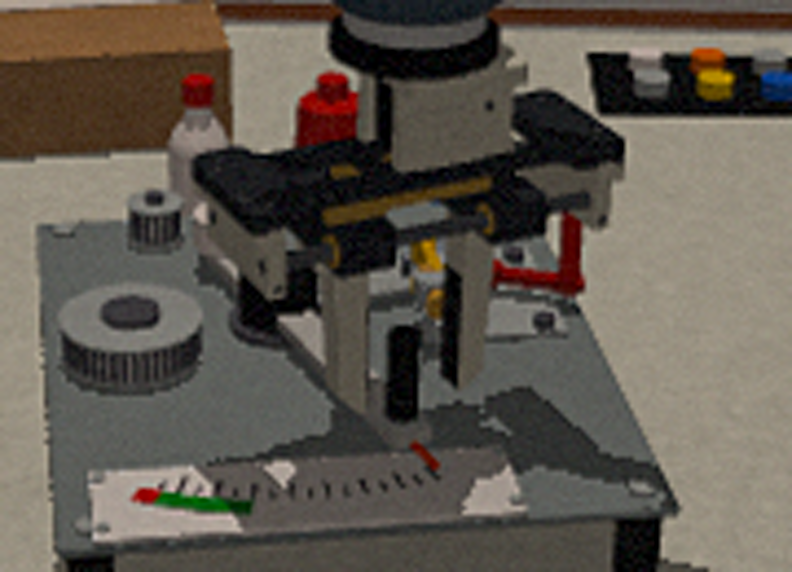

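The handle (crop pixel about (402,372)) stands centred between the open fingers at (345,340) and (465,310). I'll grip it now.

Emit:
arm_command:
  steps:
    - [[0,0,0,0,0,0],[0,0,0,0,0,0],[0,0,0,0,0,0],[0,0,0,0,0,0],[0,0,0,0,0,0],[0,0,0,0,0,0],[0,0,0,0,0,0],[0,0,0,0,0,0]]
  fingers: 0
  grip_force: 25

```text
clock: 4.15
eef_pos: [0.5189, -0.0519, 0.108]
tcp_rot: [0.521, 0.853, 0.0, 0.0]
force: [3.0, 3.4, 2.7]
grip_width: 0.165
finger_force: 25.0
```

```bash
python3 - <<'E'
from h import *
from plant import ctrl
o=rep(ctrl)
E
```

```text
t 4.15 p [ 0.5189 -0.0519  0.108 ] r 0.1388 q 0.0040 yaw 117.19 Ftan 4.19 Frad 1.64 Fz 2.70 grip 0.16537615171378556 25.000855922698975
```

Emit:
arm_command:
  steps:
    - [[-0.0002,0.0115,0,0,0,0.189],[-0.0002,0.0115,0,0,0,0.189],[-0.0002,0.0115,0,0,0,0.189],[-0.0002,0.0115,0,0,0,0.189],[-0.0002,0.0115,0,0,0,0.189],[-0.0002,0.0115,0,0,0,0.189],[-0.0002,0.0115,0,0,0,0.189],[-0.0002,0.0115,0,0,0,0.189]]

```text
clock: 5.15
eef_pos: [0.5512, -0.0398, 0.1079]
tcp_rot: [0.629, 0.777, -0.001, -0.002]
force: [-4.8, 0.5, 10.1]
grip_width: 0.167
finger_force: 25.0
```

```bash
python3 - <<'E'
from h import *
from plant import ctrl
o=rep(ctrl)
E
```

```text
t 5.15 p [ 0.5512 -0.0398  0.1079] r 0.1391 q 0.2526 yaw 102.05 Ftan -4.53 Frad 1.58 Fz 10.14 grip 0.16680820868176727 25.018739104270935
```

Emit:
arm_command:
  steps:
    - [[-0.0002,0.0115,0,0,0,0.189],[-0.0002,0.0115,0,0,0,0.189],[-0.0002,0.0115,0,0,0,0.189],[-0.0002,0.0115,0,0,0,0.189],[-0.0002,0.0115,-0.001,0,0,0.189],[-0.0002,0.0115,-0.001,0,0,0.189],[-0.0002,0.0115,0,0,0,0.189],[-0.0001,0.005,0,0,0,0.08]]

```text
clock: 6.15
eef_pos: [0.5844, -0.0361, 0.1079]
tcp_rot: [0.719, 0.695, -0.002, -0.002]
force: [-6.7, 2.7, 6.1]
grip_width: 0.168
finger_force: 25.0
```

```bash
python3 - <<'E'
from h import *
from plant import ctrl
o=rep(ctrl)
f=ctrl.grab_frame("top"); k=cv2.resize(f["frame"][170:340,290:510],None,fx=3.5,fy=3.5,interpolation=2)[:,:,::-1]; cv2.imwrite("pics/t2.png",k)
E
```

```text
t 6.15 p [ 0.5844 -0.0361  0.1079] r 0.1393 q 0.4934 yaw 88.05 Ftan -6.77 Frad 2.60 Fz 6.13 grip 0.16809867084246022 25.028079450130463
```

View pics/t2.png

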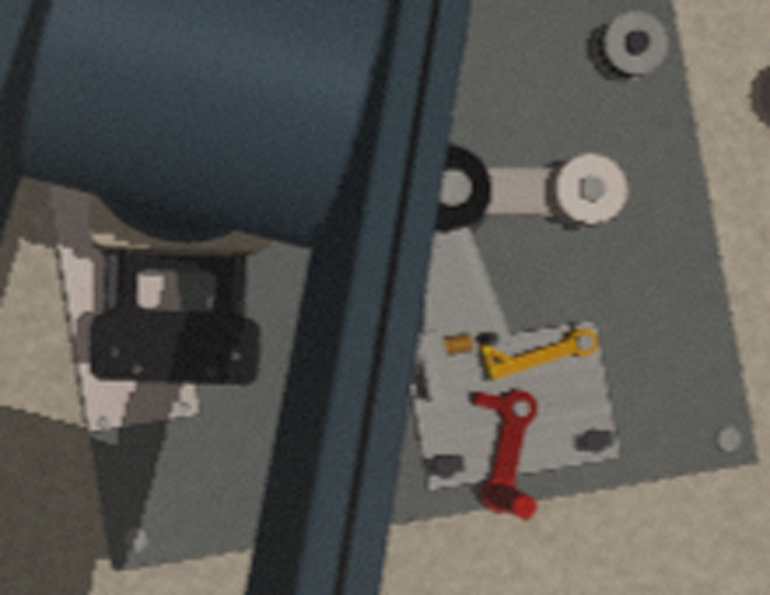

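The catch is lifted and rotated: its nose tip is near crop (485,350), a dark pin sits at (487,338), and the brass screw tip at (470,343) is close to its left. I'll compute which pin this is.

```bash
python3 - <<'E'
from h import *
t=pickle.load(open("top0.pkl","rb"))
def pol(uv,z):
    v=onz(t,uv,z)[:2]-O; a=np.degrees(np.arctan2(v[1],v[0]))-9.35; return np.round([1e3*np.hypot(*v),a%360, 1e3*np.hypot(*v)*np.cos(np.radians(a)),1e3*np.hypot(*v)*np.sin(np.radians(a))],2)
c0=lambda x,y:(290+x/3.6,140+y/3.6); c1=lambda x,y:(290+x/3.5,170+y/3.5)
for z in(.06,.07,.08,.09):
    print(z,"A",pol(c0(567,420),z),"B",pol(c0(537,440),z),"now",pol(c1(487,338),z),"screw tip now",pol(c1(470,343),z),"before",pol(c0(485,461),z),"nose0",pol(c0(498,465),z))
E
```

```text
0.06 A [ 80.22 215.02 -65.7  -46.04] B [ 78.83 201.99 -73.09 -29.52] now [ 78.55 187.61 -77.85 -10.4 ] screw tip now [ 78.97 180.98 -78.96  -1.36] before [ 79.22 181.53 -79.19  -2.11] nose0 [ 82.6  185.67 -82.2   -8.16]
0.07 A [ 78.48 213.6  -65.37 -43.43] B [ 77.57 200.46 -72.67 -27.11] now [ 77.82 186.07 -77.38  -8.23] screw tip now [ 78.48 179.49 -78.48   0.7 ] before [ 7.8700e+01  1.8003e+02 -7.8700e+01 -4.0000e-02] nose0 [ 81.89 184.22 -81.67  -6.02]
0.08 A [ 76.8  212.11 -65.05 -40.82] B [ 76.37 198.88 -72.26 -24.71] now [ 77.14 184.51 -76.91  -6.06] screw tip now [ 78.04 177.97 -77.99   2.76] before [ 78.23 178.52 -78.21   2.02] nose0 [ 81.23 182.74 -81.14  -3.88]
0.09 A [ 75.16 210.56 -64.73 -38.21] B [ 75.23 197.25 -71.84 -22.3 ] now [ 76.53 182.92 -76.43  -3.89] screw tip now [ 77.65 176.44 -77.5    4.82] before [ 77.82 176.99 -77.72   4.09] nose0 [ 80.63 181.24 -80.61  -1.74]
```

Emit:
arm_command:
  steps:
    - [[0,0.004,0,0,0,0.065],[0,0.004,0,0,0,0.065],[0,0.004,0,0,0,0.065],[0,0.003,0,0,0,0.05],[0,0,0,0,0,0],[0,0,0,0,0,0],[0,0,0,0,0,0],[0,0,0,0,0,0]]

```text
clock: 7.2
eef_pos: [0.5904, -0.0363, 0.108]
tcp_rot: [0.734, 0.68, -0.002, -0.002]
force: [-6.6, 2.7, 5.0]
grip_width: 0.165
finger_force: 25.0
```

```bash
cat >> h.py <<'E'
def catch(f):
    im=f["frame"].astype(int); m=(im[:,:,0]>90)&(im[:,:,2]<.45*im[:,:,0])&(im[:,:,1]>.55*im[:,:,0]); m[:, :426]=0; m[:,465:]=0; m[:255]=0; m[:285].any(); m[285:]=0
    ys,xs=np.nonzero(m); k=np.polyfit(xs,ys,1)[0]; print("catch n",len(xs),"slope deg %.1f"%np.degrees(np.arctan(k)),"left",xs.min(),"row there",ys[xs<xs.min()+4].mean())
E
python3 - <<'E'
from h import *
from plant import ctrl
catch(pickle.load(open("top0.pkl","rb")))
o=rep(ctrl); catch(ctrl.grab_frame("top"))
E
```

```text
catch n 152 slope deg -4.3 left 428 row there 268.53333333333336
t 7.2 p [ 0.5904 -0.0363  0.108 ] r 0.1394 q 0.5361 yaw 85.64 Ftan -6.77 Frad 2.32 Fz 5.00 grip 0.1652780468193274 25.026519298553467
catch n 165 slope deg -13.7 left 428 row there 272.55555555555554
```

Emit:
arm_command:
  steps:
    - [[0,0.0018,0,0,0,0.029],[0,0.0017,0,0,0,0.028],[0,0,0,0,0,0],[0,0,0,0,0,0],[0,0,0,0,0,0],[0,0,0,0,0,0],[0,0,0,0,0,0],[0,0,0,0,0,0]]

```text
clock: 8.25
eef_pos: [0.5917, -0.0363, 0.108]
tcp_rot: [0.737, 0.676, -0.002, -0.002]
force: [-6.5, 3.1, 5.9]
grip_width: 0.168
finger_force: 25.0
```

```bash
python3 - <<'E'
from h import *
from plant import ctrl
o=rep(ctrl); catch(ctrl.grab_frame("top"))
E
```

```text
t 8.25 p [ 0.5917 -0.0363  0.108 ] r 0.1394 q 0.5456 yaw 85.07 Ftan -6.71 Frad 2.68 Fz 5.91 grip 0.16796924045132758 25.02768337726593
catch n 166 slope deg -13.5 left 427 row there 272.22727272727275
```

Emit:
arm_command:
  steps:
    - [[0,0.0018,0,0,0,0.029],[0,0.0017,0,0,0,0.028],[0,0,0,0,0,0],[0,0,0,0,0,0],[0,0,0,0,0,0],[0,0,0,0,0,0],[0,0,0,0,0,0],[0,0,0,0,0,0]]

```text
clock: 9.3
eef_pos: [0.5931, -0.0364, 0.108]
tcp_rot: [0.74, 0.672, -0.002, -0.002]
force: [-5.8, 3.6, 5.8]
grip_width: 0.165
finger_force: 25.0
```

```bash
python3 - <<'E'
from h import *
from plant import ctrl
o=rep(ctrl); catch(ctrl.grab_frame("top"))
E
```

```text
t 9.3 p [ 0.5931 -0.0364  0.108 ] r 0.1394 q 0.5556 yaw 84.50 Ftan -6.05 Frad 3.14 Fz 5.82 grip 0.16489211942792345 25.02804547548294
catch n 160 slope deg -13.4 left 428 row there 272.7037037037037
```

Emit:
arm_command:
  steps:
    - [[0,0.0018,0,0,0,0.029],[0,0.0017,0,0,0,0.028],[0,0,0,0,0,0],[0,0,0,0,0,0],[0,0,0,0,0,0],[0,0,0,0,0,0],[0,0,0,0,0,0],[0,0,0,0,0,0]]

```text
clock: 10.35
eef_pos: [0.5945, -0.0365, 0.108]
tcp_rot: [0.744, 0.669, -0.002, -0.002]
force: [-6.2, 3.6, 6.1]
grip_width: 0.166
finger_force: 25.0
```

```bash
python3 - <<'E'
from h import *
from plant import ctrl
o=rep(ctrl); catch(ctrl.grab_frame("top"))
E
```

```text
t 10.35 p [ 0.5945 -0.0365  0.108 ] r 0.1394 q 0.5657 yaw 83.92 Ftan -6.47 Frad 3.05 Fz 6.12 grip 0.1664223986421517 25.027739703655243
catch n 160 slope deg -12.0 left 428 row there 271.85185185185185
```

Emit:
arm_command:
  steps:
    - [[0,0.001,0,0,0,0.017],[0,0.0012,0,0,0,0.02],[0,0,0,0,0,0],[0,0,0,0,0,0],[0,0,0,0,0,0],[0,0,0,0,0,0],[0,0,0,0,0,0],[0,0,0,0,0,0]]

```text
clock: 11.4
eef_pos: [0.5953, -0.0366, 0.1079]
tcp_rot: [0.746, 0.666, -0.002, -0.003]
force: [-6.7, 3.5, 6.3]
grip_width: 0.168
finger_force: 25.0
```

```bash
python3 - <<'E'
from h import *
from plant import ctrl
o=rep(ctrl); f=ctrl.grab_frame("top");catch(f); k=cv2.resize(f["frame"][240:330,400:500],None,fx=6,fy=6,interpolation=2)[:,:,::-1]; cv2.imwrite("pics/t3.png",k)
E
```

```text
t 11.4 p [ 0.5953 -0.0366  0.1079] r 0.1394 q 0.5716 yaw 83.56 Ftan -7.00 Frad 2.81 Fz 6.34 grip 0.16777967044782552 25.028657019138336
catch n 157 slope deg -5.2 left 428 row there 268.96666666666664
```

View pics/t3.png

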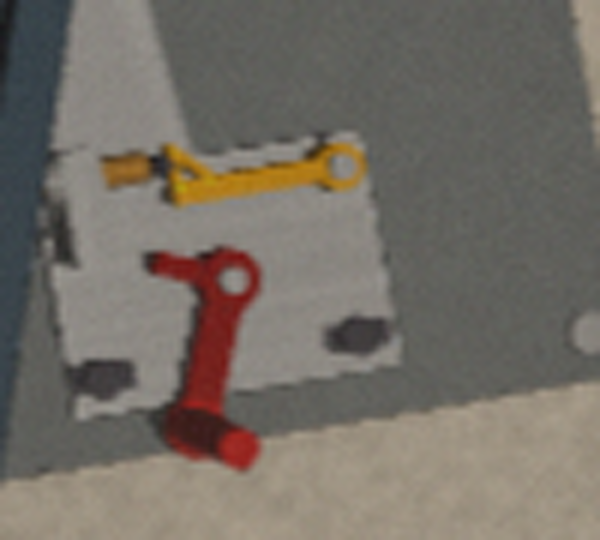

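The yellow catch has dropped: slope -5°, nose at crop (175,200). The tall pin at (158,165) sits between its nose and the brass screw at (125,168). I'll ease back now.

Emit:
arm_command:
  steps:
    - [[0,-0.0016,0,0,0,-0.026],[0,-0.0016,0,0,0,-0.026],[0,-0.0016,0,0,0,-0.026],[0,-0.0016,0,0,0,-0.026],[0,-0.0016,0,0,0,-0.026],[0,-0.0016,0,0,0,-0.026],[0,-0.0016,0,0,0,-0.026],[0,-0.0016,0,0,0,-0.026]]

```text
clock: 12.45
eef_pos: [0.592, -0.0364, 0.108]
tcp_rot: [0.734, 0.68, -0.001, -0.001]
force: [-3.7, 4.2, 1.9]
grip_width: 0.168
finger_force: 25.0
```

```bash
python3 - <<'E'
from h import *
from plant import ctrl
o=rep(ctrl); catch(ctrl.grab_frame("top"))
E
```

```text
t 12.45 p [ 0.592  -0.0364  0.108 ] r 0.1394 q 0.5476 yaw 85.61 Ftan -3.99 Frad 3.96 Fz 1.87 grip 0.16765302959781941 25.00484347343445
catch n 152 slope deg -5.6 left 427 row there 268.7894736842105
```

Emit:
arm_command:
  steps:
    - [[0,-0.0012,0,0,0,0],[0,-0.0012,0,0,0,0],[0,-0.0012,0,0,0,0],[0,0,0,0,0,0],[0,0,0,0,0,0],[0,0,0,0,0,0],[0,0,0,0,0,0],[0,0,0,0,0,0]]

```text
clock: 13.5
eef_pos: [0.5916, -0.0363, 0.108]
tcp_rot: [0.734, 0.679, 0.0, -0.0]
force: [0.8, 4.5, 0.9]
grip_width: 0.166
finger_force: 25.0
```

```bash
python3 - <<'E'
from h import *
from plant import ctrl
o=rep(ctrl); catch(ctrl.grab_frame("top"))
E
```

```text
t 13.5 p [ 0.5916 -0.0363  0.108 ] r 0.1394 q 0.5451 yaw 85.60 Ftan 0.45 Frad 4.50 Fz 0.90 grip 0.16594057052144634 25.000100433826447
catch n 151 slope deg -5.5 left 427 row there 268.6666666666667
```

The tangential force is now about 0, so the catch carries the arm. I'll open, rise and check.

Emit:
arm_command:
  steps:
    - [[0,0,0,0,0,0],[0,0,0,0,0,0],[0,0,0,0,0,0],[0,0,0,0,0,0],[0,0,0,0,0,0],[0,0,0,0,0,0],[0,0,0,0,0,0],[0,0,0,0,0,0]]
  fingers: 0.5

```text
clock: 14.55
eef_pos: [0.5916, -0.0369, 0.1085]
tcp_rot: [0.734, 0.679, 0.0, 0.0]
force: [0.4, -0.1, 0.2]
grip_width: 0.5
finger_force: 0.0
```

Emit:
arm_command:
  steps:
    - [[0,0,-0.03,0,0,0],[0,0,-0.04,0,0,0],[0,0,-0.04,0,0,0],[0,0,-0.04,0,0,0],[0,0,-0.04,0,0,0],[0,0,-0.04,0,0,0],[0,0,0,0,0,0],[0,0,0,0,0,0]]

```text
clock: 15.55
eef_pos: [0.5914, -0.0368, 0.2001]
tcp_rot: [0.734, 0.679, -0.0, -0.0]
force: [-0.2, 0.1, -0.2]
grip_width: 0.497
finger_force: 0.0
```

```bash
python3 - <<'E'
from h import *
from plant import ctrl
o=rep(ctrl); f=ctrl.grab_frame("top");catch(f);s=ctrl.grab_frame("side")
pickle.dump(f,open("top1.pkl","wb"));pickle.dump(s,open("side1.pkl","wb"))
# red post: candidates in the side and top views
for n,g,(x0,x1,y0,y1) in(("top",f,(420,455,275,322)),("side",s,(352,396,180,226))):
    im=g["frame"][y0:y1,x0:x1].astype(int);m=(im[:,:,0]>55)&(im[:,:,0]>2.2*im[:,:,1])
    print(n)
    for i,r in enumerate(m):
        if r.any(): c=np.nonzero(r)[0]; print(y0+i,c.min()+x0,c.max()+x0,end=' | ')
cr=cv2.resize(s["frame"][150:280,250:430],None,fx=4.4,fy=4.4,interpolation=2)[:,:,::-1]; cv2.imwrite("pics/s4.png",cr)
E
```

```text
t 15.55 p [ 0.5914 -0.0368  0.2001] r 0.1389 q 0.5434 yaw 85.59 Ftan -0.23 Frad 0.10 Fz -0.18 grip 0.49718138177939897 0.0
catch n 136 slope deg -8.3 left 430 row there 270.40909090909093
top
282 435 440 | 283 429 441 | 284 428 442 | 285 428 442 | 286 430 442 | 287 432 442 | 288 433 442 | 289 434 441 | 290 434 440 | 291 434 439 | 292 433 439 | 293 433 438 | 294 433 438 | 295 433 438 | 296 433 438 | 297 432 438 | 298 432 437 | 299 432 437 | 300 432 437 | 301 432 437 | 302 431 437 | 303 431 436 | 304 431 436 | 305 431 436 | 306 430 436 | 307 430 436 | 308 428 436 | 309 429 436 | 310 428 428 | 311 429 439 | 312 428 441 | 313 428 442 | 314 429 442 | 315 431 442 | 316 437 441 | 317 439 440 | side
193 379 381 | 194 378 382 | 195 379 382 | 196 379 382 | 197 378 382 | 198 378 382 | 199 378 381 | 200 378 381 | 201 378 381 | 202 378 381 | 203 378 381 | 204 378 381 | 205 378 381 | 206 378 381 | 207 378 381 | 208 378 381 | 209 357 381 | 210 357 381 | 211 359 381 | 212 360 381 | 213 360 381 | 214 360 382 | 215 376 380 | 216 378 380 |
```

View pics/s4.png

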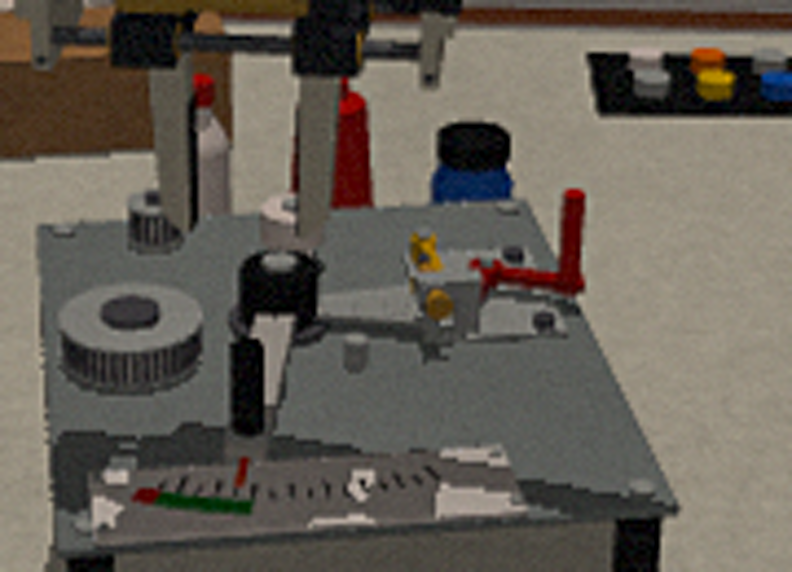

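The pointer (crop about (243,470)) stands just inside the green zone, which spans (165,497) to (250,508) in the crop. The arm rests by itself. Next is the red post.

```bash
python3 - <<'E'
from h import *
t=pickle.load(open("top1.pkl","rb"));s=pickle.load(open("side1.pkl","rb"))
P,e=tri(t,(439,314),s,(380.2,194.3));print("post top",P,e)
P2=onz(t,(439,314),.118);print("on z .118",P2)
for z in(.066,.072,.078):
    A=onz(t,(438.6,286.2),z); v=P2[:2]-A[:2]; print(z,"axis",A,"len",np.hypot(*v),"lever q",np.degrees(np.arctan2(v[1],v[0]))-90-9.35)
E
```

```text
post top [ 0.42841869 -0.2014096   0.11589142] 1.2772373743804986
on z .118 [ 0.42930493 -0.20091285  0.118     ]
0.066 axis [ 0.47232858 -0.21340378  0.066     ] len 0.044800197097363284 lever q 64.46055327695973
0.072 axis [ 0.47265748 -0.21195107  0.072     ] len 0.044735733196205975 lever q 66.36514907610666
0.078 axis [ 0.47298638 -0.21049836  0.078     ] len 0.0447208126959632 lever q 68.27312699314129
```

```bash
python3 - <<'E'
from h import *
from plant import ctrl
print(plan(cur(ctrl.get_obs()),pose(.4290,-.2011,.20,136),8))
E
```

```text
[[-0.055, -0.047, -0.0, -0.001, -0.001, -0.63], [-0.05, -0.052, -0.0, -0.001, -0.001, -0.63], [-0.044, -0.057, -0.0, -0.001, -0.001, -0.63], [-0.037, -0.062, -0.0, -0.001, -0.001, -0.63], [-0.03, -0.066, -0.0, -0.001, -0.001, -0.63], [-0.023, -0.068, -0.0, -0.001, -0.001, -0.63], [-0.015, -0.071, -0.0, -0.001, -0.001, -0.63], [-0.007, -0.072, -0.0, -0.001, -0.001, -0.63]]
```

Emit:
arm_command:
  steps:
    - [[-0.055,-0.047,0,0,0,-0.63],[-0.05,-0.052,0,0,0,-0.63],[-0.044,-0.057,0,0,0,-0.63],[-0.037,-0.062,0,0,0,-0.63],[-0.03,-0.066,0,0,0,-0.63],[-0.023,-0.068,0,0,0,-0.63],[-0.015,-0.071,0,0,0,-0.63],[-0.007,-0.072,0,0,0,-0.63]]

```text
clock: 16.65
eef_pos: [0.4285, -0.202, 0.1998]
tcp_rot: [0.373, 0.928, 0.0, -0.001]
force: [-0.2, -0.6, -0.7]
grip_width: 0.5
finger_force: 0.0
```

Emit:
arm_command:
  steps:
    - [[0,0,0,0,0,0],[0,0,0,0,0,0],[0,0,0,0,0,0],[0,0,0,0,0,0],[0,0,0,0,0,0],[0,0,0,0,0,0],[0,0,0,0,0,0],[0,0,0,0,0,0]]
  fingers: 0.5

```text
clock: 17.65
eef_pos: [0.4295, -0.2016, 0.2005]
tcp_rot: [0.375, 0.927, 0.0, 0.0]
force: [-0.3, -0.2, 0.7]
grip_width: 0.497
finger_force: 0.0
```

```bash
python3 - <<'E'
from h import *
from plant import ctrl
o=rep(ctrl);print(plan(cur(o),pose(.4290,-.2011,.118,136),1))
E
```

```text
t 17.65 p [ 0.4295 -0.2016  0.2005] r 0.1549 q 5.0195 yaw 135.99 Ftan -0.18 Frad 0.29 Fz 0.68 grip 0.49732897191360714 0.0
[[0.002, 0.0, 0.206, 0.0, 0.001, -0.001]]
```

Emit:
arm_command:
  steps:
    - [[0.002,0,0.03,0,0,0],[0,0,0.03,0,0,0],[0,0,0.03,0,0,0],[0,0,0.03,0,0,0],[0,0,0.03,0,0,0],[0,0,0.03,0,0,0],[0,0,0.025,0,0,0],[0,0,0,0,0,0]]

```text
clock: 18.65
eef_pos: [0.4285, -0.2007, 0.1176]
tcp_rot: [0.375, 0.927, 0.0, -0.001]
force: [0.3, 0.3, -0.1]
grip_width: 0.499
finger_force: 0.0
```

```bash
python3 - <<'E'
from h import *
from plant import ctrl
o=rep(ctrl)
s=ctrl.grab_frame("side");cr=cv2.resize(s["frame"][130:260,280:450],None,fx=4.4,fy=4.4,interpolation=2)[:,:,::-1]; cv2.imwrite("pics/s5.png",cr)
E
```

```text
t 18.65 p [ 0.4285 -0.2007  0.1176] r 0.1558 q 5.0265 yaw 136.00 Ftan 0.20 Frad -0.37 Fz -0.15 grip 0.4986928901041735 0.0
```

View pics/s5.png

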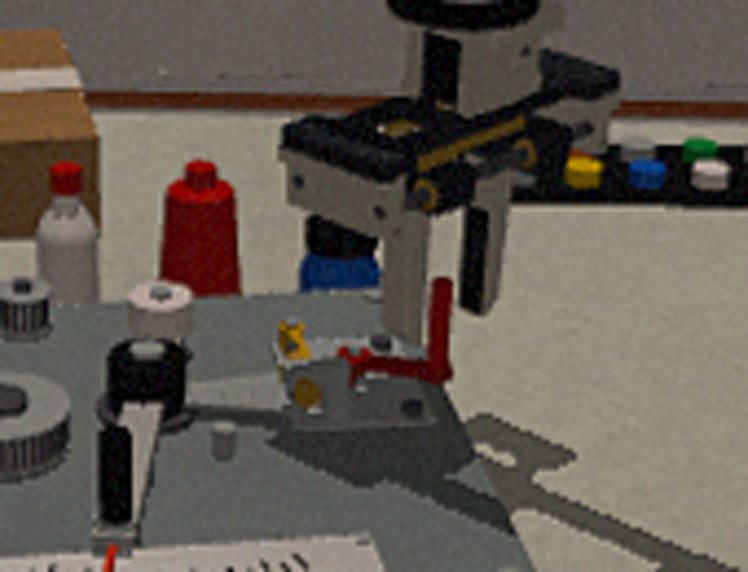

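The red post (crop about (440,320)) stands between the two fingers at (403,290) and (480,270). I'll grip it lightly.

Emit:
arm_command:
  steps:
    - [[0,0,0,0,0,0],[0,0,0,0,0,0],[0,0,0,0,0,0],[0,0,0,0,0,0],[0,0,0,0,0,0],[0,0,0,0,0,0],[0,0,0,0,0,0],[0,0,0,0,0,0]]
  fingers: 0
  grip_force: 12

```text
clock: 19.7
eef_pos: [0.4289, -0.2011, 0.1186]
tcp_rot: [0.375, 0.927, -0.0, -0.0]
force: [-2.0, -0.4, 2.7]
grip_width: 0.127
finger_force: 12.0
```

```bash
python3 - <<'E'
from h import *
from plant import ctrl
o=rep(ctrl)
p,R=cur(o);p=p.copy();A=np.array([.4735,-.208]); v=p[:2]-A;a0=np.degrees(np.arctan2(v[1],v[0]));print("len",np.hypot(*v),"lever q deg",a0-99.35)
a1=99.35-4;R0=pose(0,0,0,136)[1];last=p.copy()
for th,r in zip(np.linspace(a0,a1,17)[1:],np.linspace(np.hypot(*v),.045,17)[1:]):
    n=np.array([*(A+r*np.array([np.cos(np.radians(th)),np.sin(np.radians(th))])),p[2]]); print((R0.inv().apply(n-last)/.4).round(4).tolist());last=n
E
```

```text
t 19.7 p [ 0.4289 -0.2011  0.1186] r 0.1555 q 5.0236 yaw 136.00 Ftan -0.03 Frad 2.04 Fz 2.69 grip 0.12735933510686248 12.00028046965599
len 0.04516378160045163 lever q deg 71.88395946866217
[0.005, 0.0079, 0.0]
[0.0044, 0.0082, 0.0]
[0.0037, 0.0086, 0.0]
[0.003, 0.0089, 0.0]
[0.0022, 0.0091, 0.0]
[0.0015, 0.0092, 0.0]
[0.0007, 0.0093, 0.0]
[-0.0001, 0.0093, 0.0]
[-0.0009, 0.0093, 0.0]
[-0.0016, 0.0092, 0.0]
[-0.0024, 0.009, 0.0]
[-0.0031, 0.0088, 0.0]
[-0.0038, 0.0085, 0.0]
[-0.0045, 0.0082, 0.0]
[-0.0052, 0.0077, 0.0]
[-0.0058, 0.0073, 0.0]
```

Emit:
arm_command:
  steps:
    - [[0.005,0.008,0,0,0,0],[0.0045,0.008,0,0,0,0],[0.0035,0.0085,0,0,0,0],[0.003,0.009,0,0,0,0],[0.002,0.009,0,0,0,0],[0.0015,0.009,0,0,0,0],[0.0007,0.0095,0,0,0,0],[0,0.0095,0,0,0,0]]

```text
clock: 20.7
eef_pos: [0.4426, -0.1747, 0.1183]
tcp_rot: [0.375, 0.927, 0.0, -0.0]
force: [-5.1, -0.2, 4.7]
grip_width: 0.123
finger_force: 12.0
```

```bash
cat >> h.py <<'E'
def lev(o):
    v=np.array(o["eef_pos"][:2])-[.4735,-.208]; print("lever r %.4f q %.3f"%(np.hypot(*v),np.arctan2(v[1],v[0])-np.radians(99.35)),"F",np.round(o["force"],1), "Ftool",Ro.from_quat(o["tcp_rot"]).inv().apply(o["force"]).round(1))
E
python3 - <<'E'
from h import *
from plant import ctrl
lev(rep(ctrl))
E
```

```text
t 20.7 p [ 0.4426 -0.1747  0.1183] r 0.1396 q -1.0884 yaw 136.00 Ftan -0.18 Frad 5.06 Fz 4.72 grip 0.12339375164787698 12.003439664840698
lever r 0.0454 q 0.584 F [-5.1 -0.2  4.7] Ftool [ 3.5 -3.6 -4.7]
```

Emit:
arm_command:
  steps:
    - [[-0.001,0.0095,0,0,0,0],[-0.0015,0.009,0,0,0,0],[-0.0025,0.009,0,0,0,0],[-0.003,0.009,0,0,0,0],[-0.004,0.0085,0,0,0,0],[-0.0045,0.008,0,0,0,0],[-0.005,0.0075,0,0,0,0],[-0.003,0.004,0,0,0,0]]

```text
clock: 21.7
eef_pos: [0.4636, -0.1635, 0.1179]
tcp_rot: [0.374, 0.927, -0.002, -0.004]
force: [-21.4, -5.7, 10.3]
grip_width: 0.127
finger_force: 12.0
```

```bash
python3 - <<'E'
from h import *
from plant import ctrl
lev(rep(ctrl))
E
```

```text
t 21.7 p [ 0.4636 -0.1635  0.1179] r 0.1192 q -0.9937 yaw 136.09 Ftan -7.85 Frad 20.71 Fz 10.34 grip 0.1272880522103708 12.019511573016644
lever r 0.0456 q 0.056 F [-21.4  -5.7  10.3] Ftool [ 11.5 -19.  -10.1]
```

Emit:
arm_command:
  steps:
    - [[0.004,-0.006,0,0,0,0],[0.003,-0.003,0,0,0,0],[0,0,0,0,0,0],[0,0,0,0,0,0],[0,0,0,0,0,0],[0,0,0,0,0,0],[0,0,0,0,0,0],[0,0,0,0,0,0]]

```text
clock: 22.7
eef_pos: [0.4626, -0.1639, 0.1182]
tcp_rot: [0.375, 0.927, -0.0, -0.001]
force: [-6.8, -0.5, 0.7]
grip_width: 0.124
finger_force: 12.0
```

```bash
python3 - <<'E'
from h import *
from plant import ctrl
lev(rep(ctrl))
E
```

```text
t 22.7 p [ 0.4626 -0.1639  0.1182] r 0.1201 q -0.9977 yaw 136.01 Ftan -1.11 Frad 6.75 Fz 0.71 grip 0.1239584135721555 12.001662701368332
lever r 0.0454 q 0.078 F [-6.8 -0.5  0.7] Ftool [ 4.6 -5.1 -0.7]
```

Emit:
arm_command:
  steps:
    - [[0,0,0,0,0,0],[0,0,0,0,0,0],[0,0,0,0,0,0],[0,0,0,0,0,0],[0,0,0,0,0,0],[0,0,0,0,0,0],[0,0,0,0,0,0],[0,0,0,0,0,0]]
  fingers: 0.5

```text
clock: 23.7
eef_pos: [0.4632, -0.1641, 0.1184]
tcp_rot: [0.375, 0.927, 0.0, -0.0]
force: [0.3, -0.2, -0.6]
grip_width: 0.505
finger_force: 0.0
```

Emit:
arm_command:
  steps:
    - [[0,0,-0.04,0,0,0],[0,0,-0.05,0,0,0],[0,0,-0.05,0,0,0],[0,0,-0.05,0,0,0],[-0.05,0,-0.05,0,0,0],[-0.1,0,0,0,0,0],[-0.1,0,0,0,0,0],[0,0,0,0,0,0]]

```text
clock: 24.7
eef_pos: [0.5363, -0.2353, 0.2138]
tcp_rot: [0.375, 0.927, -0.0, 0.0]
force: [-0.9, -0.6, -0.8]
grip_width: 0.502
finger_force: 0.0
```

```bash
python3 - <<'E'
from h import *
from plant import ctrl
lev(rep(ctrl))
f=ctrl.grab_frame("top");s=ctrl.grab_frame("side");pickle.dump(f,open("top2.pkl","wb"));pickle.dump(s,open("side2.pkl","wb"))
a=cv2.resize(f["frame"][160:340,290:510],None,fx=2.2,fy=2.2,interpolation=2);b=cv2.resize(s["frame"][170:280,250:400],None,fx=2.05,fy=2.05,interpolation=2)
c=np.zeros((max(len(a),len(b)),a.shape[1]+b.shape[1],3),np.uint8);c[:len(a),:a.shape[1]]=a;c[:len(b),a.shape[1]:]=b
cv2.imwrite("pics/f6.png",c[:,:,::-1]);print(c.shape)
E
```

```text
t 24.7 p [ 0.5363 -0.2353  0.2138] r 0.0755 q 4.2727 yaw 135.93 Ftan 0.32 Frad 1.01 Fz -0.81 grip 0.5016448083789303 0.0
lever r 0.0685 q -2.144 F [-0.9 -0.6 -0.8] Ftool [ 0.2 -1.   0.8]
(396, 792, 3)
```

View pics/f6.png

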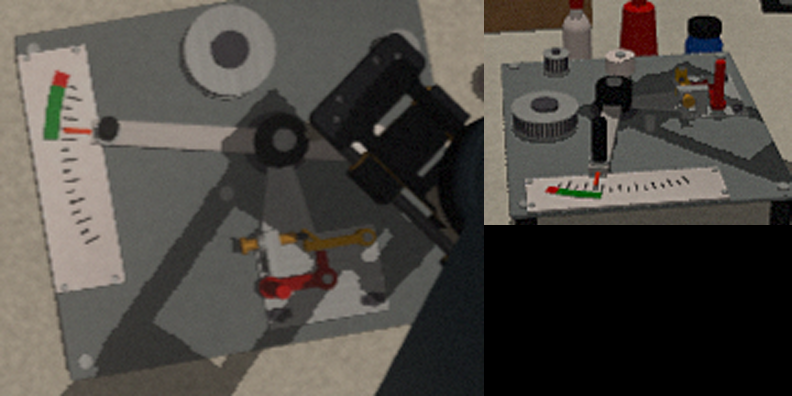

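The pointer (65,130) stands in the green. The lever now points left along the drive unit's +y, with its nose up at the catch at (322,255). I'll check the lever angle numerically.

```bash
python3 - <<'E'
from h import *
for k in("0","2"):
    f=pickle.load(open(f"top{k}.pkl","rb"));s=pickle.load(open(f"side{k}.pkl","rb"))
    im=s["frame"].astype(int);m=(im[:,:,0]>45)&(im[:,:,0]>2.2*im[:,:,1]);x0,x1,y0,y1=(340,392,188,225);ys,xs=np.nonzero(m[y0:y1,x0:x1]);tp=ys.min();c=xs[ys<=tp+8].mean()+x0
    print(k,"side post top row",tp+y0,"col",c)
    C,d=ray(s,(c,tp+y0+1.2));P=C+d*(.118-C[2])/d[2];print("post top by side",P)
    im=f["frame"].astype(int);m=((im[:,:,0]>40)&(im[:,:,0]>2*im[:,:,1])).astype(np.uint8);m[:250]=0;m[325:]=0;m[:,:400]=0;m[:,450:]=0
    for i,r in enumerate(m):
        if r.any(): q=np.nonzero(r)[0]; print(i,q.min(),q.max(),end=' | ')
    print()
E
```

```text
0 side post top row 193 col 379.9473684210526
post top by side [ 0.42875322 -0.1975166   0.118     ]
282 426 440 | 283 426 441 | 284 425 442 | 285 426 442 | 286 430 442 | 287 432 442 | 288 433 442 | 289 434 441 | 290 434 440 | 291 434 439 | 292 434 439 | 293 433 439 | 294 433 438 | 295 433 438 | 296 433 438 | 297 432 438 | 298 432 437 | 299 432 437 | 300 432 437 | 301 431 437 | 302 431 437 | 303 431 436 | 304 431 436 | 305 431 436 | 306 430 436 | 307 430 436 | 308 429 436 | 309 428 436 | 310 436 436 | 311 429 439 | 312 428 441 | 313 428 442 | 314 429 442 | 315 431 442 | 316 437 441 | 317 438 441 | 
2 side post top row 199 col 364.7142857142857
post top by side [ 0.46523327 -0.16397436  0.118     ]
274 434 437 | 275 434 437 | 276 434 437 | 277 434 437 | 278 434 438 | 279 435 438 | 280 435 438 | 281 435 438 | 282 435 440 | 283 434 441 | 284 433 442 | 285 425 442 | 286 411 442 | 287 409 442 | 288 408 441 | 289 408 441 | 290 408 439 | 291 408 426 | 292 408 422 | 293 409 421 | 294 410 421 | 295 413 420 |
```

```bash
python3 - <<'E'
from h import *
f=pickle.load(open("top2.pkl","rb"));g=pickle.load(open("top0.pkl","rb"))
def red(f): im=f["frame"].astype(float); return np.clip(im[:,:,0]-1.6*im[:,:,1],0,None)/(im.sum(2)+15)
w=red(g);r=np.arange(291,307);c=np.arange(425,446);x=(w[291:307,425:446]*c).sum(1)/w[291:307,425:446].sum(1);k=np.polyfit(r,x,1)[0];a0=180+np.degrees(np.arctan(k));print("start arm world dir",a0,x.round(1))
w=red(f);c=np.arange(423,434);r=np.arange(279,300);y=(w[279:300,423:434]*r[:,None]).sum(0)/w[279:300,423:434].sum(0);k=np.polyfit(c,y,1)[0];a1=90-np.degrees(np.arctan(k));print("now dir",a1,y.round(1));print("turn",a0-a1)
# nose direction
w=red(g);c=np.arange(426,433);y=(w[279:290,426:433]*np.arange(279,290)[:,None]).sum(0)/w[279:290,426:433].sum(0);print(y.round(1))
cv2.imwrite("pics/z7.png",cv2.resize(f["frame"][255:305,395:465],None,fx=9,fy=9,interpolation=2)[:,:,::-1]*1)
E
```

```text
start arm world dir 168.04478091992144 [436.7 436.3 435.9 435.6 435.6 435.4 435.1 434.7 434.6 434.5 434.3 434.1
 433.9 433.7 433.7 433.1]
now dir 101.42825002614538 [288.3 288.3 288.1 287.9 287.4 286.8 286.9 286.6 286.4 287.1 286.5]
turn 66.61653089377606
[283.4 283.4 283.8 284.1 284.3 284.4 284.9]
```

View pics/z7.png

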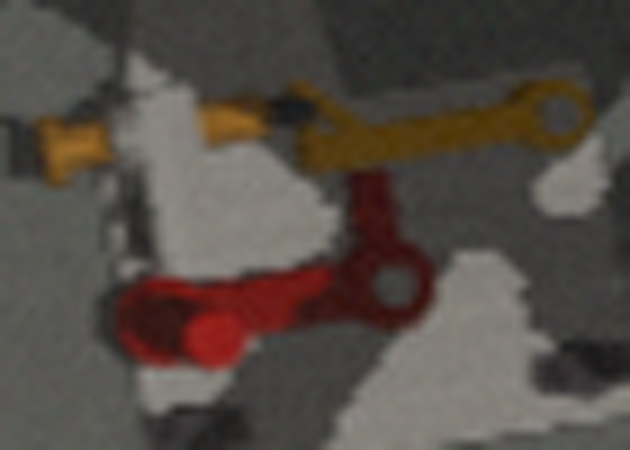

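The lever axis at crop (397,285) and post base at (160,320) put the lever along the drive unit's +y to within about 2°. Its nose is behind the catch, and the firm end was felt at 20 N. I'll hand in.

```bash
python3 -c "
from plant import ctrl
print(ctrl.get_obs()['force'],ctrl.close_job())"
```

```text
the job is handed in; nothing more can be done
[ 1.21546566 -0.81078365 -0.72951229] None
```

I handed the job in after about 25 s of the 72 s allowed: the tensioner rests on the catch at the second pin (about 0.545 rad, pointer in the green), the red lever is home to within about 2°, and the arm is clear; no verdict came back.

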